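Zero the thickness comparator and hold the gauge blade under its foot

TASK

Zero the dial of the thickness comparator: with nothing between its plates, turn the black bezel until its red zero mark stands at the pointer, and let go of it. Then take the gauge blade by its blue handle, lay the steel blade flat on the lower plate and slide it straight in under the middle of the sprung foot until it drags snugly there, its red line level with the foot's front edge, without prising the foot up. Finish holding the blade still at that depth for the reading, with the zero unchanged and the other things on the bench left where they are.

Things in the scene. Friction and masses are not known exactly. Their poses are not given: they have to be found in the camera images.
- comparator: dial thickness comparator, fixed: grey base x -53 to +97 mm, 96 wide, 18 high; steel column (axis at x = +74, 146 high), grey bracket (z 86 to 112) carrying the dial gauge, face up, over the plates. Origin on the bench, on the vertical axis of foot and dial; z up; -x is the open front: the blade goes in along +x. Position and yaw vary.
- lower_plate: fixed lower plate, ground steel, x from -42 to +20, 46 mm wide (y), 10 mm thick; origin on the same axis, in its top face, 50 mm above the bench; axes as the comparator's. It stands 13 mm further out to the front than the foot, which leaves a ledge to lay the blade on.
- foot: sprung upper steel plate, x -29 (front edge) to +15 mm, 36 wide, 10 thick; origin on the axis in its flat underside. At rest it lies on the lower plate, gap 0. From x = -15 to the front edge its underside slopes up 5 mm: a blade pushed in along the lower plate lifts it. Moves straight up only, 9 mm; presses 3.3 N at rest, 3.9 N at 2.5 mm; the push needs up to 12 N.
- bezel_centre (a point): centre of the black bezel, on the axis, 139 mm above the bench, half way up its 13 mm high knurled rim (132.5 to 145.5 mm), 52 mm in diameter, to be pinched by its sides from above; the gauge body under it is 47 mm wide, 20 high.
- zero_mark (a point): red zero mark on the top of the bezel rim, 24 mm from the axis (a red arrow on the white dial face continues it inwards); it turns with the bezel and the dial face.
- bezel (a joint): angle of bezel and dial face, rad, growing anticlockwise from above; 0: zero mark at the resting pointer, which points to the comparator's front (-x). Light friction (0.03 N m), stays where left. The pointer moves clockwise 0.6 rad per mm of foot lift.
- gauge_blade: steel blade in a blue handle, 70 g, lying on the bench. Origin under the handle's middle, in its underside; z up, x towards the tip. Handle: x -37 to +39 mm, 16 wide (y; steel ferrule 33 to 39: 18), 22 high. Blade: 2.5 thick, 18 wide, from the handle to x = +122, mid-plane 11 above the handle's underside (its own underside at 9.75), tip rounded.
- blade_tip (a point): middle of the blade's tip edge, at (122, 0, 11) mm of the gauge blade.
- blade_line (a point): middle of the red depth line across the blade, 40 mm behind the tip, at (82, 0, 11) mm of the gauge blade.
- screwdriver_0: red screwdriver 195 mm long lying on the bench; bystander, leave alone.
- spanner: steel spanner 169 mm long lying on the bench; bystander, leave alone.
- stopwatch: black stopwatch 61 x 54 x 16 mm; bystander, leave alone.
- stopper_0: orange rubber stopper, 30 mm wide, 29 mm high; bystander, leave alone.
- cassette_box: amber moulded box with lid, 118 x 74 x 49 mm; bystander, leave alone.
- filter_cassette_0: clear round filter cassette with a red plug, 40 mm wide, 38 mm high; bystander, leave alone.
Not all that is in view belongs to the job. What is meant by the gauge_blade is not orange, and is the larger of those in its own colour.

How it is judged:
On the way, in this order (a step that is already met when the one before it is completed fails the run):
1. with the plates closed on nothing, the bezel is set to zero (within 0.1 rad) and let go (value of joint bezel between -0.1 and 0.1 rad and z of foot in the frame of comparator below 0.0506 m and contact force between the fingers and comparator below 0.3 N), for 0.2 s.
2. the gauge blade is held by the fingers, lifted off the bench (height (world z) of gauge_blade above 0.02 m and contact force between the fingers and gauge_blade above 1 N), for 0.2 s.
At the end, for the whole second after the job is handed in: Fingers hold the blade still, flat (0.07 rad), straight (0.14 rad), pressing on foot (over 1.2 N) and lower plate (over 0.15 N); foot lifted 1.8 to 4.8 mm; red line within 6 mm of the foot's front edge, tip within 8 mm of its middle line; bezel at zero within 0.1 rad (value of joint bezel between -0.1 and 0.1 rad and contact force between the fingers and gauge_blade above 1 N and contact force between gauge_blade and foot above 1.2 N and contact force between gauge_blade and lower_plate above 0.15 N and z of foot in the frame of comparator between 0.0518 and 0.0548 m and x of blade_line in the frame of foot between -0.035 and -0.023 m and y of blade_tip in the frame of foot between -0.008 and 0.008 m and angle between the x axis of gauge_blade and the x axis of comparator, either way round below 0.14 rad and angle between gauge_blade's own z axis and vertical below 0.07 rad and linear speed of gauge_blade below 0.01 m/s); the arm keeps its last pose, push and grip.
It fails at once if the foot is prised up by more than 8 mm (z of foot in the frame of comparator above 0.058 m).
It fails at once if a bystander is moved by more than 25 mm (distance of any of screwdriver_0, spanner, stopwatch, stopper_0, cassette_box, filter_cassette_0 from where it was at the start of the episode above 0.025 m).
It also fails if it takes over 64 s, if anything falls off the work surface, if the arm or the gripper's body presses on something with over 40 N, if the wrist force passes 120 N, or if a joint passes its speed limit or range.

ROBOT

A 6-joint arm with a two-finger parallel gripper is mounted at the origin on a cart in front of the work surface, level with it; the furniture and walls round the work are solid. World frame = base frame: x ahead of the robot, y to its left, z up, the work surface at z = 0. Lengths are in m, angles in rad, forces in N, time in s.
With the tool pointing down it reaches from about 0.15 to 0.775 m from the base axis. Payload 6.1 kg.
Tool frame: the origin (TCP) lies midway between the tips of the shut fingers; the grasp point (between the pads) lies behind it (r.hold_point_z is the y of the grasp point in the tool frame, in m); y points along the fingers, x is the direction in which the jaws open and shut, and the axes are right-handed (so a half turn about y gives the same grasp; the last joint's range is limited). The gripper opens to 85 mm and grips with 20 to 120 N. Pads are 22 mm wide; open, the fingers measure 114 mm over their backs; the gripper's body (76 mm by 85 mm) begins 54 mm behind the grasp point. The pads swing forward as they close: fully open they stand 13 mm farther back than shut.
Start: joints at [0, 0.126, -0.04, 1.405, 0, 1.571], TCP at [0.525, -0, 0.231] pointing down, gripper open.
Joint ranges: [-2.72, 2.72], [-0.95, 1.95], [-1.27, 1.35], [-1.78, 2.02], [-1.46, 1.47], [-3.14, 3.14]. Speed limits (rad/s): [2.39, 2.39, 3.01, 3.14, 3.14, 3.14].

INTERFACE

Orientations are given as a rotation vector (axis times angle).
In Python, from rig import r gives the robot as it stands. The module is installed in compiled form; this text tells all that it offers.
- The arm moves only by the shell command python3 -m inch 'ROWS' [OPENING] [FORCE]. ROWS is JSON, a list of rows, each an object with "slide": the shift along the tool's x, y, z in m, a list of three; "delta_rot": the turn, a rotation vector about the tool's x, y, z in rad, a list of three. In form: [{"slide": [tx, ty, tz], "delta_rot": [ax, ay, az]}, ...]. A call has exactly 5 rows; each row is the pose to reach, as a shift and turn from the pose commanded when the call began, along the tool's axes at that moment; what a row does not reach only later rows make up. A row lasts 1/12 s, in which the tool goes at most 41.7 mm and 7.16 degrees, less where a joint would pass 70% of its speed; a pose out of reach is approached as far as the arm can. A call with a gripper value outside its range is refused whole. OPENING is the opening, from 0 (shut) to 1 (fully open), set as the call begins (- or left out, the last holds). The fingers move at their own pace and stop on an object; FORCE is the grip in N (left out, the last holds). Time passes only in rows, so rows that repeat a pose let the fingers close, or fill a call up. It gives the time, the measured TCP pose, the force and the opening at its end, in the units of the state.
- r.read_state(): the state, without advancing time (a new reading comes with each control period).
- r.camera(name): name is "scene" or "side" or "wrist"; returns the picture (420x560x3 uint8, red, green, blue); there is no depth.
- r.camera_model(name): a dict with "camera_matrix" (3x3 intrinsics, pixels), "origin" and "attitude" of the camera in the world. Camera axes: x right, y up, looking along -z (the intrinsics and any distortion apply to the point x, -y, -z); pixel columns grow to the right and rows downward; lengths in m; the calibration is good to about 2 mm. The wrist camera is an equidistant fisheye: a pixel r from the principal point sees the ray r / f radians off the axis. A picture is of the moment at which its call begins: read the wrist's pose just before it. camera_model takes no time and is no camera call; for the wrist camera it gives the pose at the moment of the call.
- r.close_job(): hands the job in, once; it reports no verdict.
The state is a dict: "time": time; "q": joint angles; "dq": joint speeds; "joint_efforts": joint torques, N m; "ee_pos": TCP position; "eef_rot": TCP orientation; "wrist_force": force on the tool from outside, world axes, zero at the start; "moment": the same for the moment, N m; "finger_gap": opening from 0.0 (shut) to 1.0 (fully open).
Only numpy, scipy, OpenCV 4.12 (cv2) and the standard library are available. Lean on these libraries where they do the work, as an engineer would, in place of code of your own. Each camera call takes 0.05 s, during which the arm holds its last target. There are 200 camera calls.

## Working session

There is one attempt and no reset: what is moved stays moved. The work goes in short steps, Python scripts to look and compute and a shell command to move; the robot and the scene stay as the last step left them, time stands still between calls to the robot, and variables do not carry over. Pictures are saved under pics/ and viewed, on a budget of 10 in all, crops included, one or two more only if the job needs it, and the job is handed in when it is done.

```bash
mkdir -p pics; cat > h.py <<'E'
import numpy as np,cv2
from rig import r
from scipy.spatial.transform import Rotation as R
def cam(n):
    m=r.camera_model(n); A=np.array(m["attitude"],float)
    A=A if A.shape==(3,3) else R.from_rotvec(A).as_matrix()
    return np.array(m["camera_matrix"]),np.array(m["origin"]),A,m
def proj(n,P):
    K,o,A,m=cam(n); p=(np.atleast_2d(P)-o)@A; p=p*[1,-1,-1]
    if n=="wrist":
        rr=np.hypot(p[:,0],p[:,1]); t=np.arctan2(rr,p[:,2]); p=np.c_[p[:,:2]*(t/np.maximum(rr,1e-9))[:,None],np.ones(len(p))]
    else: p=p/p[:,2:]
    return (p@K.T)[:,:2]
def back(n,uv,z):
    K,o,A,m=cam(n); d=(np.c_[np.atleast_2d(uv),np.ones(len(np.atleast_2d(uv)))])@np.linalg.inv(K).T
    if n=="wrist":
        t=np.hypot(d[:,0],d[:,1]); d=np.c_[d[:,:2]*(np.sin(t)/np.maximum(t,1e-9))[:,None],np.cos(t)]
    d=(d*[1,-1,-1])@A.T
    return o+d*((z-o[2])/d[:,2])[:,None]
def pic(n,f,crop=None,s=1):
    im=r.camera(n)
    if crop: im=im[crop[1]:crop[3],crop[0]:crop[2]]
    im=cv2.resize(im,None,fx=s,fy=s,interpolation=cv2.INTER_CUBIC)
    cv2.imwrite(f,im[:,:,::-1])
def st():
    s=r.read_state(); print({k:np.round(v,4).tolist() for k,v in s.items() if k in("time","ee_pos","eef_rot","wrist_force","finger_gap","q")})
    print(np.round(R.from_rotvec(s["eef_rot"]).as_matrix(),3).tolist())
E
python3 - <<'E'
from h import *
st(); print(r.hold_point_z)
for n in("scene","side","wrist"): print(n,cam(n)[3])
pic("scene","pics/a.png",s=1.42); pic("wrist","pics/b.png",s=1.42)
E
```

```text
{'time': 0.0, 'q': [0.0, 0.1264, -0.0406, 1.4054, 0.0, 1.5708], 'ee_pos': [0.5246, 0.0, 0.2305], 'eef_rot': [-1.5708, 0.0012, 0.0012], 'wrist_force': [0.7786, 0.1926, 0.4775], 'finger_gap': 1.0028}
[[1.0, -0.002, -0.0], [0.0, 0.0, 1.0], [-0.002, -1.0, 0.0]]
-0.0187
scene {'camera_matrix': array([[502.24163098,   0.        , 275.5576097 ],
       [  0.        , 502.24163098, 217.01300378],
       [  0.        ,   0.        ,   1.        ]]), 'origin': array([-0.00691606,  0.72663097,  0.85976554]), 'attitude': array([ 0.40428375, -1.10526423, -2.27391092])}
side {'camera_matrix': array([[396.16494255,   0.        , 280.6485144 ],
       [  0.        , 396.16494255, 201.98147296],
       [  0.        ,   0.        ,   1.        ]]), 'origin': array([ 0.35722871, -0.66364935,  0.68633341]), 'attitude': array([ 0.82986967, -0.15881677, -0.30192685])}
wrist {'camera_matrix': array([[325.1922621 ,   0.        , 279.11761134],
       [  0.        , 325.1922621 , 213.92053198],
       [  0.        ,   0.        ,   1.        ]]), 'origin': array([0.52357693, 0.06791678, 0.37370001]), 'attitude': array([-0.26744983,  0.00179634,  0.00101179])}
```

View pics/a.png

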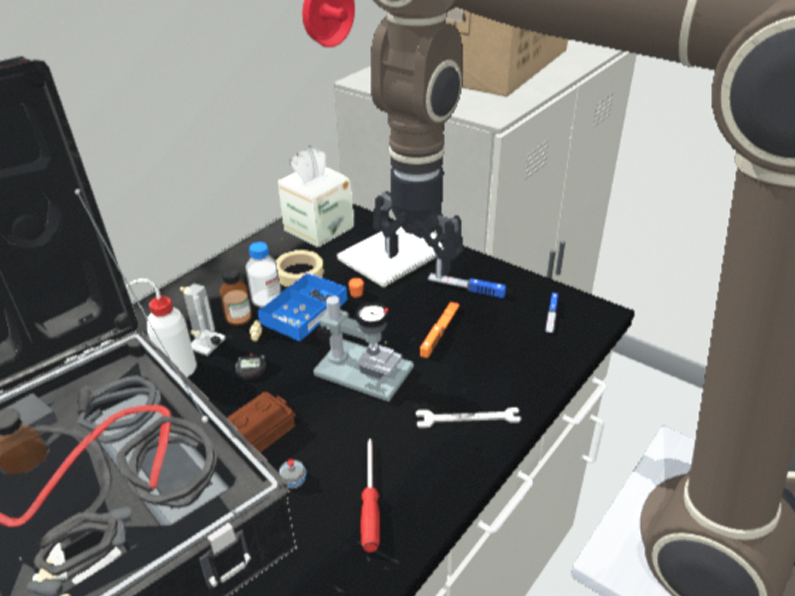

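View pics/b.png

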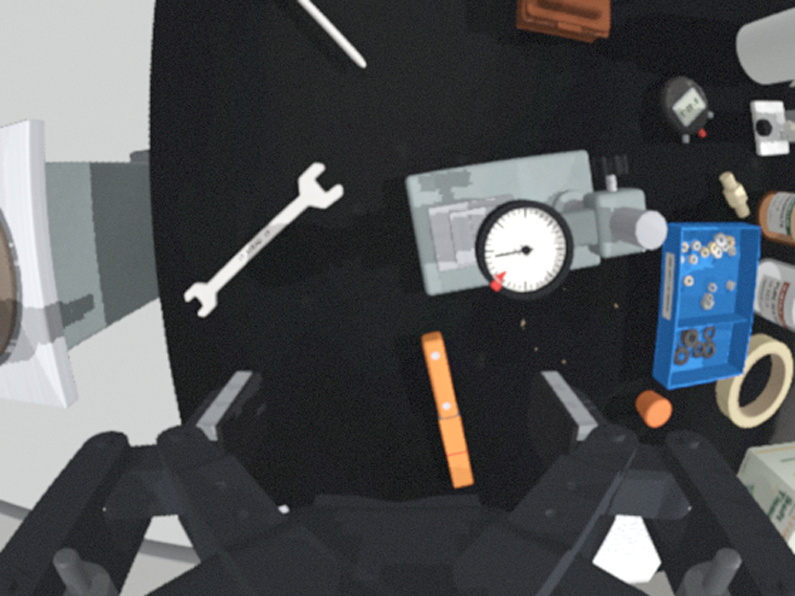

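The wrist view shows the dial centre at (525,249), the red mark at (497,282), and base corners at (407,176), (428,294) and (586,151). The pointer runs toward the left. In the scene view, the blade's blue handle is at about (487,288), with the blade running left to (430,276).

```bash
python3 - <<'E'
from h import *
s=1.42
c=back("wrist",np.array([[525,249]])/s,.1445)[0]; print("dial",c)
m=back("wrist",np.array([[495,286]])/s,.1455)[0]; print("mark",m, np.linalg.norm((m-c)[:2]))
B=back("wrist",np.array([[407,176],[428,294],[586,151]])/s,.018); print(B)
y1=np.arctan2(*(B[0]-B[1])[[1,0]])-np.pi/2; y2=np.arctan2(*(B[2]-B[0])[[1,0]]); print("yaw",y1,y2)
yaw=(y1+y2)/2; Rz=lambda p:np.array([np.cos(yaw)*p[0]-np.sin(yaw)*p[1],np.sin(yaw)*p[0]+np.cos(yaw)*p[1]])
print("centre from base", B[0][:2]-Rz([-.053,.048]),B[1][:2]-Rz([-.053,-.048]))
print("bezel",np.angle(np.exp(1j*(np.arctan2(*(m-c)[[1,0]])-yaw-np.pi))))
print("scene dial",proj("scene",[c])*s)
H=back("scene",np.array([[471,284],[505,290],[430,276]])/s,.011); print("blade scene",H, proj("wrist",H)*s)
im=r.camera("scene"); cv2.imwrite("pics/c.png",cv2.resize(im[170:290,250:410],None,fx=5,fy=5,interpolation=cv2.INTER_CUBIC)[:,:,::-1])
E
```

```text
dial [0.58930967 0.03434142 0.1445    ]
mark [0.57405395 0.0149159  0.1455    ] 0.0246999554542601
[[ 0.53108064  0.07122668  0.018     ]
 [ 0.54822708 -0.02148503  0.018     ]
 [ 0.67493205  0.09754623  0.018     ]]
yaw 0.18287726482412792 0.18096185078039564
centre from base [0.5918901  0.03360741] [0.59166844 0.03531153]
bezel 0.7231366304512667
scene dial [[371.45887787 312.77366222]]
blade scene [[ 0.59740775 -0.28775265  0.011     ]
 [ 0.53161561 -0.31048546  0.011     ]
 [ 0.68062991 -0.26176752  0.011     ]] [[466.25116345 536.784397  ]
 [404.08124451 552.66381354]
 [545.15281866 513.89171944]]
```

View pics/c.png

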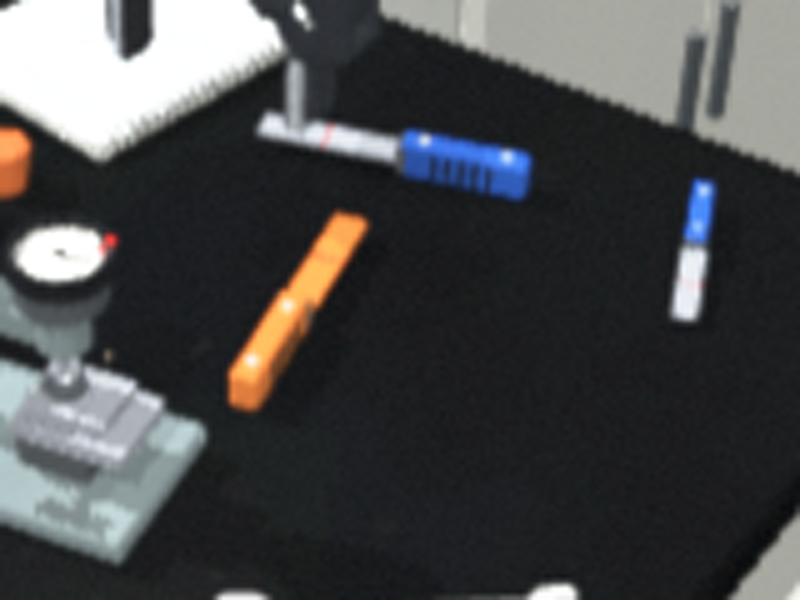

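The blue-handled blade (crop handle at (400–530,130–195), tip at about (262,125)) is the larger blue one. The bezel is at about +0.72, so it needs a clockwise turn. I'll move above it and find out which way the wrist turns.

```bash
python3 -m inch '[{"slide":[0.013,0,0.007],"delta_rot":[0,0.1,0]},{"slide":[0.026,0,0.014],"delta_rot":[0,0.2,0]},{"slide":[0.04,0,0.021],"delta_rot":[0,0.3,0]},{"slide":[0.053,0,0.028],"delta_rot":[0,0.4,0]},{"slide":[0.066,0,0.034],"delta_rot":[0,0.5,0]}]' 1 20; python3 -c "
from h import *
st()"
```

```text
time: 0.57
ee_pos: [0.5914, 0.0344, 0.2309]
eef_rot: [-1.535, 0.396, -0.395]
wrist_force: [0.9, -0.2, 0.3]
finger_gap: 1.003
{'time': 0.5667, 'q': [0.0581, 0.2564, 0.1189, 1.4339, 0.0, 2.1338], 'ee_pos': [0.5914, 0.0344, 0.2309], 'eef_rot': [-1.5345, 0.3963, -0.3952], 'wrist_force': [0.8613, -0.2222, 0.3039], 'finger_gap': 1.0031}
[[0.875, -0.001, 0.484], [-0.484, 0.0, 0.875], [-0.001, -1.0, -0.0]]
```

```bash
for i in 1 2 3 4; do python3 -m inch '[{"slide":[0,0,0],"delta_rot":[0,-0.12,0]},{"slide":[0,0,0],"delta_rot":[0,-0.24,0]},{"slide":[0,0,0],"delta_rot":[0,-0.36,0]},{"slide":[0,0,0],"delta_rot":[0,-0.48,0]},{"slide":[0,0,0],"delta_rot":[0,-0.6,0]}]' >/dev/null; done
python3 -m inch '[{"slide":[0,0,0],"delta_rot":[0,-0.1,0]},{"slide":[0,0,0],"delta_rot":[0,-0.21,0]},{"slide":[0,0,0],"delta_rot":[0,-0.21,0]},{"slide":[0,0,0],"delta_rot":[0,-0.21,0]},{"slide":[0,0,0],"delta_rot":[0,-0.21,0]}]'
python3 - <<'E'
from h import *
st(); pic("wrist","pics/d.png",s=1.42)
print(proj("wrist",[[.591,.0345,.1445]])*1.42)
E
```

```text
time: 2.65
ee_pos: [0.5909, 0.034, 0.2311]
eef_rot: [-0.905, -1.592, 1.593]
wrist_force: [-0.7, 0.1, 0.1]
finger_gap: 1.003
{'time': 2.65, 'q': [0.0575, 0.2551, 0.1176, 1.4337, 0.0, -0.4791], 'ee_pos': [0.5909, 0.034, 0.2311], 'eef_rot': [-0.9053, -1.5921, 1.5926], 'wrist_force': [-0.6996, 0.1408, 0.1127], 'finger_gap': 1.0034}
[[-0.511, -0.0, -0.859], [0.859, -0.0, -0.511], [0.0, -1.0, 0.0]]
[[393.91636434 312.6458808 ]]
```

View pics/d.png

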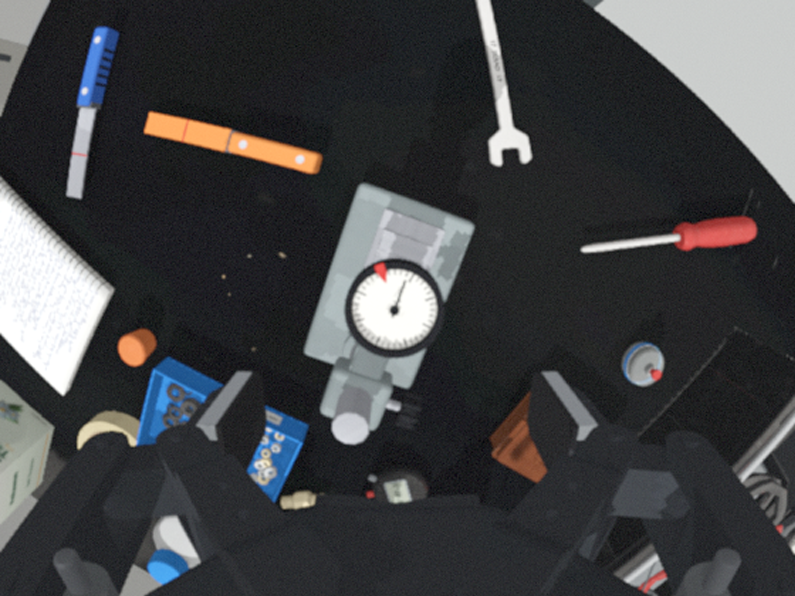

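The dial centre is at (394,308), the pointer tip at (405,283) and the red mark at (378,268). The blade is fully visible: handle end (106,30), ferrule (91,106), red line (80,155), tip (75,197).

```bash
python3 - <<'E'
from h import *
s=1.42
f=lambda uv,z:back("wrist",np.array([uv])/s,z)[0]
c=f((394,308),.1445);m=f((379,267),.1455);p=f((405,282),.1445)
a=lambda v:np.arctan2(v[1],v[0])
print(c,"diff to pointer",a(m-c)-a(p-c), "to yaw",a(m-c)%6.2832-np.pi-.182)
t=f((75,197),.011);l=f((80,155),.01225);fe=f((91,106),.022);h=f((106,28),.022)
print(t,l,fe,h,a(t-h),a(l-fe),np.linalg.norm(t-h),np.linalg.norm(t-l))
E
```

```text
[0.58882392 0.03325659 0.1445    ] diff to pointer 0.7208596751853884 to yaw 0.6889990942720101
[ 0.68222653 -0.25733769  0.011     ] [ 0.64432107 -0.26869528  0.01225   ] [ 0.59773312 -0.27189817  0.022     ] [ 0.52986654 -0.2977036   0.022     ] 0.2589875177634889 0.06864147708648329 0.15799991620196024 0.039590166359257994
```

```bash
python3 -m inch '[{"slide":[0,0.02,0.001],"delta_rot":[0,0,0]},{"slide":[0.001,0.045,0.001],"delta_rot":[0,0,0]},{"slide":[0.001,0.07,0.001],"delta_rot":[0,0,0]},{"slide":[0.001,0.095,0.001],"delta_rot":[0,0,0]},{"slide":[0.001,0.114,0.001],"delta_rot":[0,0,0]}]'
for i in 1 2; do python3 -m inch '[{"slide":[0,0,0],"delta_rot":[0,0,0]},{"slide":[0,0,0],"delta_rot":[0,0,0]},{"slide":[0,0,0],"delta_rot":[0,0,0]},{"slide":[0,0,0],"delta_rot":[0,0,0]},{"slide":[0,0,0],"delta_rot":[0,0,0]}]' 0.4 20; done
python3 -c "
from h import *
st()"
```

```text
time: 3.12
ee_pos: [0.5888, 0.0343, 0.1152]
eef_rot: [-0.904, -1.592, 1.594]
wrist_force: [0.7, -0.5, -0.2]
finger_gap: 1.002
time: 3.53
ee_pos: [0.5912, 0.0327, 0.1192]
eef_rot: [-0.91, -1.593, 1.596]
wrist_force: [1.4, -7.8, -2.8]
finger_gap: 0.593
time: 3.95
ee_pos: [0.5912, 0.0327, 0.1192]
eef_rot: [-0.91, -1.593, 1.595]
wrist_force: [2.9, -6.4, -3.1]
finger_gap: 0.6
{'time': 3.95, 'q': [0.057, 0.2701, -0.1085, 1.1887, -0.0035, -0.4806], 'ee_pos': [0.5912, 0.0327, 0.1192], 'eef_rot': [-0.9102, -1.5934, 1.5954], 'wrist_force': [2.8659, -6.4032, -3.0565], 'finger_gap': 0.5997}
[[-0.512, 0.004, -0.859], [0.859, -0.003, -0.512], [-0.005, -1.0, -0.001]]
```

```bash
python3 -m inch '[{"slide":[-0.002,0,0],"delta_rot":[0,0.11,0]},{"slide":[-0.002,0,0],"delta_rot":[0,0.23,0]},{"slide":[-0.002,0,0],"delta_rot":[0,0.35,0]},{"slide":[-0.002,0,0],"delta_rot":[0,0.47,0]},{"slide":[-0.002,0,0],"delta_rot":[0,0.58,0]}]'
python3 -m inch '[{"slide":[0,0,0],"delta_rot":[0,0.07,0]},{"slide":[0,0,0],"delta_rot":[0,0.12,0]},{"slide":[0,0,0],"delta_rot":[0,0.12,0]},{"slide":[0,0,0],"delta_rot":[0,0.12,0]},{"slide":[0,0,0],"delta_rot":[0,0.12,0]}]'
python3 - <<'E'
from h import *
st(); pic("wrist","pics/e.png",(180,130,380,280),4)
E
```

```text
time: 4.37
ee_pos: [0.5912, 0.0327, 0.1191]
eef_rot: [-1.232, -1.176, 1.173]
wrist_force: [-1.2, -0.3, -1.7]
finger_gap: 0.602
time: 4.78
ee_pos: [0.5913, 0.0327, 0.1191]
eef_rot: [-1.282, -1.093, 1.089]
wrist_force: [-4.4, 0.7, 6.2]
finger_gap: 0.599
{'time': 4.7833, 'q': [0.0552, 0.2712, -0.1073, 1.1901, 0.0001, 0.2149], 'ee_pos': [0.5913, 0.0327, 0.1191], 'eef_rot': [-1.2818, -1.0926, 1.0894], 'wrist_force': [-4.3702, 0.691, 6.2118], 'finger_gap': 0.5986}
[[0.159, 0.002, -0.987], [0.987, 0.0, 0.159], [0.001, -1.0, -0.002]]
```

View pics/e.png

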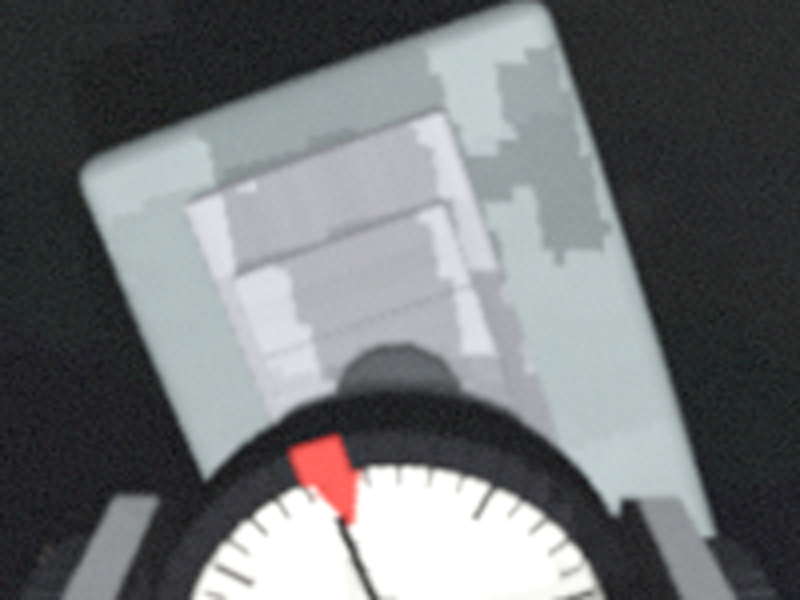

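The red arrow's tip (350,525) meets the pointer and both lie on the same line, so the bezel is at zero. Releasing and going up.

```bash
python3 -m inch '[{"slide":[0,0,0],"delta_rot":[0,0,0]},{"slide":[0,0,0],"delta_rot":[0,0,0]},{"slide":[0,0,0],"delta_rot":[0,0,0]},{"slide":[0,0,0],"delta_rot":[0,0,0]},{"slide":[0,0,0],"delta_rot":[0,0,0]}]' 1 20
python3 -m inch '[{"slide":[0,-0.02,0],"delta_rot":[0,0,0]},{"slide":[0,-0.05,0],"delta_rot":[0,0,0]},{"slide":[0,-0.08,0],"delta_rot":[0,0,0]},{"slide":[0,-0.11,0],"delta_rot":[0,0,0]},{"slide":[0,-0.13,0],"delta_rot":[0,0,0]}]'
python3 - <<'E'
from h import *
st(); pic("wrist","pics/f.png",s=1.42)
E
```

```text
time: 5.25
ee_pos: [0.5907, 0.0326, 0.1172]
eef_rot: [-1.281, -1.09, 1.09]
wrist_force: [-0.7, 0.6, 0.5]
finger_gap: 0.999
time: 5.67
ee_pos: [0.5911, 0.0326, 0.2503]
eef_rot: [-1.283, -1.092, 1.088]
wrist_force: [0.0, 0.3, -0.0]
finger_gap: 1.0
{'time': 5.6667, 'q': [0.0552, 0.2547, 0.1591, 1.4724, -0.0, 0.2158], 'ee_pos': [0.5911, 0.0326, 0.2503], 'eef_rot': [-1.2827, -1.0922, 1.0884], 'wrist_force': [0.0039, 0.3287, -0.0279], 'finger_gap': 0.9996}
[[0.16, 0.003, -0.987], [0.987, 0.0, 0.16], [0.001, -1.0, -0.003]]
```

View pics/f.png

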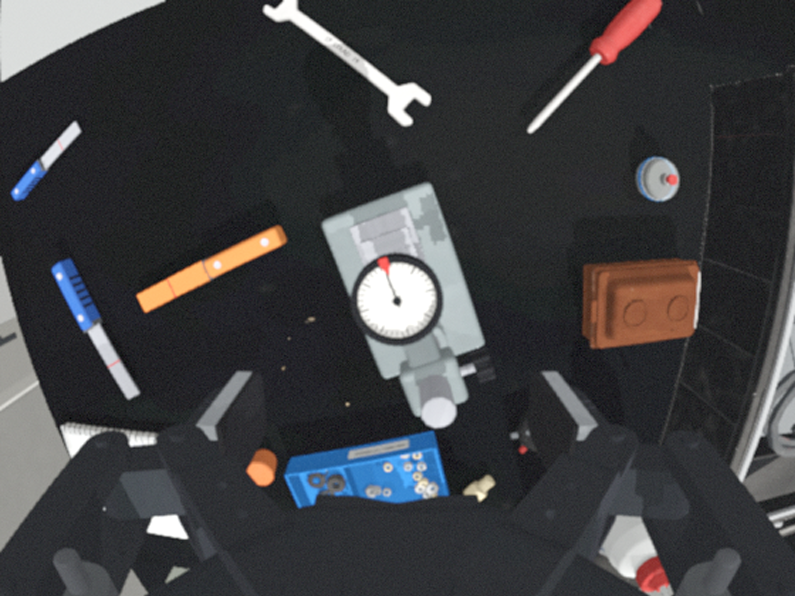

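The zero holds: mark (384,264) in line with the pointer. The blade's handle end is at (64,266) and its tip at (134,396). Moving above the handle for a close look.

```bash
python3 -m inch '[{"slide":[-0.03,0,-0.003],"delta_rot":[0,-0.05,0]},{"slide":[-0.067,0,-0.006],"delta_rot":[0,-0.1,0]},{"slide":[-0.105,0,-0.009],"delta_rot":[0,-0.2,0]},{"slide":[-0.14,0,-0.012],"delta_rot":[0,-0.3,0]},{"slide":[-0.17,0,-0.013],"delta_rot":[0,-0.42,0]}]'
python3 - <<'E'
from h import *
st()
s=r.read_state(); T=R.from_rotvec(s["eef_rot"]).as_matrix()
print(T.T@(np.array([.564,-.289,.15])-s["ee_pos"]))
E
```

```text
time: 6.13
ee_pos: [0.576, -0.1394, 0.2469]
eef_rot: [-1.073, -1.401, 1.401]
wrist_force: [0.5, 0.4, 0.1]
finger_gap: 1.002
{'time': 6.1333, 'q': [-0.2372, 0.258, 0.1559, 1.4688, -0.0003, -0.5011], 'ee_pos': [0.576, -0.1394, 0.2469], 'eef_rot': [-1.0726, -1.4006, 1.4012], 'wrist_force': [0.5109, 0.39, 0.1325], 'finger_gap': 1.0023}
[[-0.261, -0.0, -0.965], [0.965, -0.0, -0.261], [-0.0, -1.0, 0.0]]
[-0.14131385  0.09690701  0.05059364]
```

```bash
python3 -m inch '[{"slide":[-0.03,0.02,0.01],"delta_rot":[0,0,0]},{"slide":[-0.06,0.04,0.02],"delta_rot":[0,0,0]},{"slide":[-0.09,0.06,0.03],"delta_rot":[0,0,0]},{"slide":[-0.12,0.08,0.04],"delta_rot":[0,0,0]},{"slide":[-0.141,0.097,0.051],"delta_rot":[0,0,0]}]'
python3 - <<'E'
from h import *
st(); pic("wrist","pics/g.png",s=1.42)
E
```

```text
time: 6.55
ee_pos: [0.5627, -0.289, 0.1482]
eef_rot: [-1.075, -1.396, 1.397]
wrist_force: [0.5, 0.9, -0.7]
finger_gap: 0.999
{'time': 6.55, 'q': [-0.4742, 0.3407, 0.0513, 1.2821, -0.0004, -0.7324], 'ee_pos': [0.5627, -0.289, 0.1482], 'eef_rot': [-1.0752, -1.3962, 1.3971], 'wrist_force': [0.5012, 0.9088, -0.7472], 'finger_gap': 0.9994}
[[-0.255, -0.001, -0.967], [0.967, -0.0, -0.255], [0.0, -1.0, 0.001]]
```

View pics/g.png

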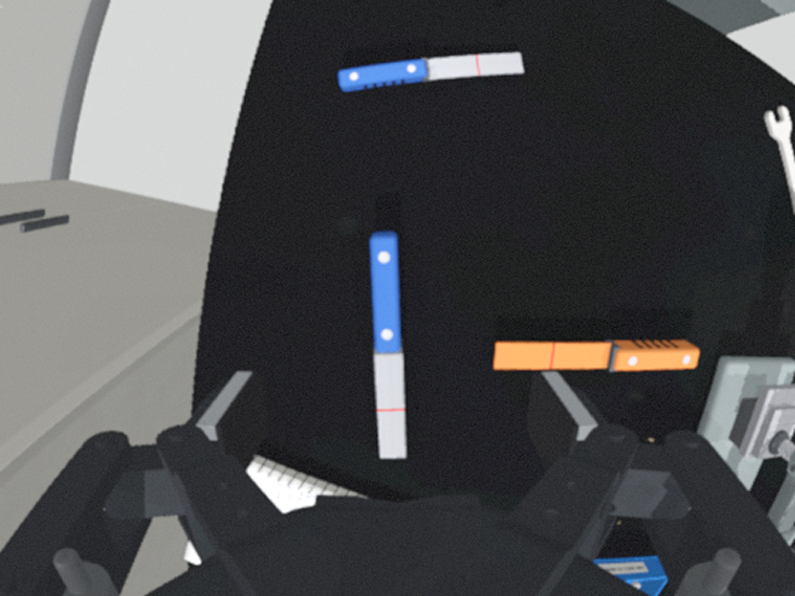

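The blade is close by: handle end (383,234), ferrule (389,350), red line (391,410), tip (393,458).

```bash
python3 - <<'E'
from h import *
s=1.42
f=lambda uv,z:back("wrist",np.array([uv])/s,z)[0]
h=f((383.5,235),.022);fe=f((389,350),.022);l=f((391,410),.01225);t=f((393,458),.012)
a=lambda v:np.arctan2(v[1],v[0])
print(h,fe,l,t,a(t-h),a(fe-h),a(t-l),np.linalg.norm((t-h)[:2]))
y=a(t-h);u=np.array([np.cos(y),np.sin(y)])
for P,d in((h,-37),(fe,36),(l,82),(t,122)): print(P[:2]-u*d*1e-3)
o=np.mean([P[:2]-u*d*1e-3 for P,d in((h,-37),(l,82),(t,122))],0)
S=r.read_state(); T=R.from_rotvec(S["eef_rot"]).as_matrix()
print("slide",T.T@(np.r_[o+u*.004,.006]-S["ee_pos"]),"rot y",-(y+np.pi/2-np.arctan2(T[1,0],T[0,0])))
E
```

```text
[ 0.52598916 -0.30645807  0.022     ] [ 0.59351276 -0.28578897  0.022     ] [ 0.63876744 -0.27296888  0.01225   ] [ 0.67655538 -0.26182179  0.012     ] 0.28820242981086985 0.297045445425807 0.2868549100058829 0.1570432580589681
[ 0.56146315 -0.29594159]
[ 0.55899753 -0.29602122]
[ 0.56014942 -0.29627568]
[ 0.55958711 -0.29649775]
slide [-0.0047216   0.13836702 -0.00378788] rot y -0.03299903329257803
```

```bash
python3 -m inch '[{"slide":[-0.001,0.03,-0.001],"delta_rot":[0,-0.01,0]},{"slide":[-0.003,0.06,-0.003],"delta_rot":[0,-0.02,0]},{"slide":[-0.005,0.09,-0.004],"delta_rot":[0,-0.033,0]},{"slide":[-0.005,0.11,-0.004],"delta_rot":[0,-0.033,0]},{"slide":[-0.005,0.11,-0.004],"delta_rot":[0,-0.033,0]}]' 0.6
python3 - <<'E'
from h import *
st()
u=np.array([np.cos(.289),np.sin(.289)]);o=np.array([.5600,-.2962])
S=r.read_state(); T=R.from_rotvec(S["eef_rot"]).as_matrix()
print("slide",T.T@(np.r_[o+u*.004,.005]-S["ee_pos"]),"rot y",-(.289+np.pi/2-np.arctan2(T[1,0],T[0,0])))
E
```

```text
time: 7.02
ee_pos: [0.5653, -0.2889, 0.0349]
eef_rot: [-1.048, -1.418, 1.42]
wrist_force: [-0.7, 0.1, -0.2]
finger_gap: 0.599
{'time': 7.0167, 'q': [-0.4725, 0.4004, -0.1178, 1.0611, 0.0, -0.7646], 'ee_pos': [0.5653, -0.2889, 0.0349], 'eef_rot': [-1.0477, -1.4179, 1.4203], 'wrist_force': [-0.7474, 0.136, -0.2324], 'finger_gap': 0.5993}
[[-0.288, -0.008, -0.958], [0.958, 0.004, -0.288], [0.006, -1.0, 0.006]]
slide [-0.00567252  0.02983829  0.00296216] rot y 0.0030784845411377937
```

The arm was still settling between my picture and the calculation, so that estimate is a few mm off. I'll let it settle and remeasure, segmenting the blue handle by colour.

```bash
python3 -m inch '[{"slide":[0,0,0],"delta_rot":[0,0,0]},{"slide":[0,0,0],"delta_rot":[0,0,0]},{"slide":[0,0,0],"delta_rot":[0,0,0]},{"slide":[0,0,0],"delta_rot":[0,0,0]},{"slide":[0,0,0],"delta_rot":[0,0,0]}]' 0.6
python3 - <<'E'
from h import *
st()
S=r.read_state(); K=cam("wrist"); 
im=r.camera("wrist"); cv2.imwrite("pics/h.png",cv2.resize(im,None,fx=1.42,fy=1.42)[:,:,::-1])
b=im.astype(int); m=((b[:,:,2]>90)&(b[:,:,2]-b[:,:,0]>60)).astype(np.uint8)
n,L,stt,c=cv2.connectedComponentsWithStats(m); 
for i in range(1,n):
    if stt[i,4]>300: print(stt[i],c[i],cv2.minAreaRect(np.argwhere(L==i)[:,::-1].astype(np.float32)))
E
```

```text
time: 7.43
ee_pos: [0.5691, -0.2908, 0.0419]
eef_rot: [-1.059, -1.422, 1.421]
wrist_force: [-0.2, 0.3, -0.5]
finger_gap: 0.597
{'time': 7.4333, 'q': [-0.4724, 0.3948, -0.1097, 1.0637, 0.0, -0.7647], 'ee_pos': [0.5691, -0.2908, 0.0419], 'eef_rot': [-1.0591, -1.4222, 1.4214], 'wrist_force': [-0.221, 0.3226, -0.4826], 'finger_gap': 0.5972}
[[-0.288, 0.002, -0.958], [0.958, -0.001, -0.288], [-0.002, -1.0, -0.002]]
[ 229    0  100   19 1206] [272.05721393   6.54228856] ((278.5, 9.0), (18.0, 99.0), 90.0)
[ 257  173   32  132 3721] [272.95861328 237.17656544] ((272.5, 238.5), (131.0, 31.0), 90.0)
```

View pics/h.png

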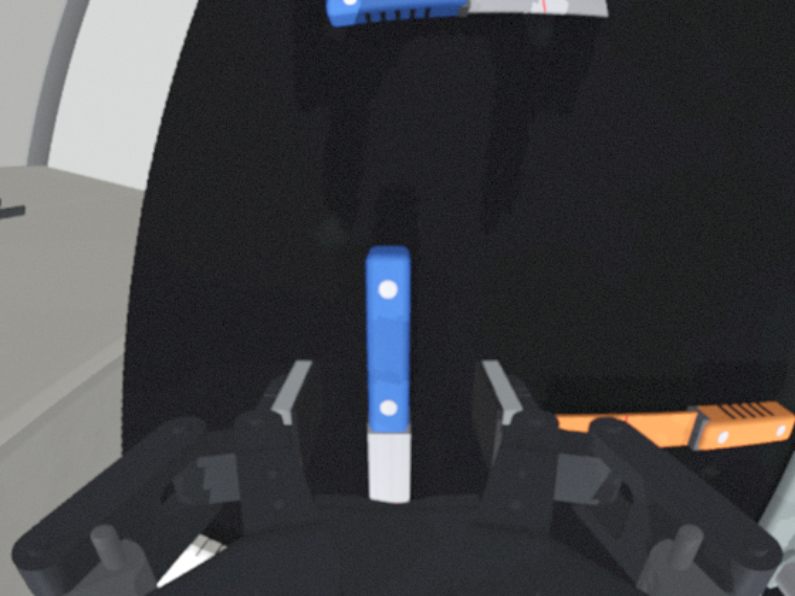

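```bash
python3 - <<'E'
from h import *
s=1.42
f=lambda uv,z:back("wrist",np.array([uv])/s,z)[0]
h=f((389,250),.022);fe=f((389,428),.022)
a=lambda v:np.arctan2(v[1],v[0])
S=r.read_state(); T=R.from_rotvec(S["eef_rot"]).as_matrix(); print(S["ee_pos"])
y=a(fe-h);u=(fe-h)/np.linalg.norm(fe-h)
print(h,fe,y,np.linalg.norm(fe-h),h+u*.037,fe-u*.033)
tgt=h+u*.039; tgt[2]=.006
print("slide",T.T@(tgt-S["ee_pos"]),"rot y",-(y+np.pi/2-np.arctan2(T[1,0],T[0,0])))
E
```

```text
[ 0.56886018 -0.29068148  0.04155821]
[ 0.52803497 -0.30425179  0.022     ] [ 0.59712033 -0.28378853  0.022     ] 0.28796933098619676 0.07205229342122574 [ 0.5635114  -0.29374358  0.022     ] [ 0.56547919 -0.29316072  0.022     ]
slide [-0.00135053  0.03555447  0.00405402] rot y 0.004317217981249621
```

```bash
python3 -m inch '[{"slide":[-0.001,0.01,0.002],"delta_rot":[0,0,0]},{"slide":[-0.001,0.02,0.004],"delta_rot":[0,0,0]},{"slide":[-0.001,0.03,0.004],"delta_rot":[0,0,0]},{"slide":[-0.001,0.035,0.004],"delta_rot":[0,0,0]},{"slide":[-0.001,0.035,0.004],"delta_rot":[0,0,0]}]'
for i in 1 2; do python3 -m inch '[{"slide":[0,0,0],"delta_rot":[0,0,0]},{"slide":[0,0,0],"delta_rot":[0,0,0]},{"slide":[0,0,0],"delta_rot":[0,0,0]},{"slide":[0,0,0],"delta_rot":[0,0,0]},{"slide":[0,0,0],"delta_rot":[0,0,0]}]' 0 90; done; python3 -c "
from h import *
st()"
```

```text
time: 7.9
ee_pos: [0.5632, -0.2919, 0.0028]
eef_rot: [-1.053, -1.42, 1.421]
wrist_force: [-0.3, 0.7, 0.5]
finger_gap: 0.604
time: 8.32
ee_pos: [0.5653, -0.2928, 0.0061]
eef_rot: [-1.058, -1.422, 1.421]
wrist_force: [-0.7, 0.4, 2.8]
finger_gap: 0.161
time: 8.73
ee_pos: [0.5653, -0.2928, 0.0061]
eef_rot: [-1.058, -1.422, 1.421]
wrist_force: [-0.5, -0.4, 5.9]
finger_gap: 0.161
{'time': 8.7333, 'q': [-0.4779, 0.4155, -0.1627, 0.9911, 0.0, -0.7702], 'ee_pos': [0.5653, -0.2928, 0.0061], 'eef_rot': [-1.0581, -1.4217, 1.4212], 'wrist_force': [-0.5293, -0.4183, 5.8786], 'finger_gap': 0.161}
[[-0.288, 0.001, -0.958], [0.958, -0.001, -0.288], [-0.001, -1.0, -0.001]]
```

Held at opening 0.16. Lifting and carrying it to stand off in front of the plates.

```bash
python3 -m inch '[{"slide":[0,-0.01,0],"delta_rot":[0,0,0]},{"slide":[0,-0.03,0],"delta_rot":[0,0,0]},{"slide":[0,-0.05,0],"delta_rot":[0,0,0]},{"slide":[0,-0.07,0],"delta_rot":[0,0,0]},{"slide":[0,-0.085,0],"delta_rot":[0,0,0]}]'
python3 -m inch '[{"slide":[0.01,0,0.01],"delta_rot":[0,0,0]},{"slide":[0.04,0,0.03],"delta_rot":[0,0,0]},{"slide":[0.075,0,0.05],"delta_rot":[0,0,0]},{"slide":[0.11,0,0.07],"delta_rot":[0,0,0]},{"slide":[0.14,0,0.08],"delta_rot":[0,0,0]}]'
python3 -m inch '[{"slide":[0.03,0,0],"delta_rot":[0,0.03,0]},{"slide":[0.065,0,0],"delta_rot":[0,0.06,0]},{"slide":[0.1,0,0],"delta_rot":[0,0.09,0]},{"slide":[0.13,0,0],"delta_rot":[0,0.108,0]},{"slide":[0.15,0,0],"delta_rot":[0,0.108,0]}]'
python3 -m inch '[{"slide":[0,0,0],"delta_rot":[0,0,0]},{"slide":[0,0,0],"delta_rot":[0,0,0]},{"slide":[0,0,0],"delta_rot":[0,0,0]},{"slide":[0,0,0],"delta_rot":[0,0,0]},{"slide":[0,0,0],"delta_rot":[0,0,0]}]'
python3 - <<'E'
from h import *
st()
S=r.read_state(); T=R.from_rotvec(S["eef_rot"]).as_matrix()
print("slide",T.T@(np.array([.400,-.0016,.052])-S["ee_pos"]),"rot y",-(.182+np.pi/2-np.arctan2(T[1,0],T[0,0])))
E
```

```text
time: 9.15
ee_pos: [0.5647, -0.2925, 0.0921]
eef_rot: [-1.057, -1.421, 1.421]
wrist_force: [1.2, -0.1, 0.1]
finger_gap: 0.161
time: 9.57
ee_pos: [0.4444, -0.18, 0.0899]
eef_rot: [-1.054, -1.419, 1.42]
wrist_force: [-0.1, 0.1, -0.2]
finger_gap: 0.161
time: 9.98
ee_pos: [0.4029, -0.0358, 0.0905]
eef_rot: [-1.115, -1.344, 1.344]
wrist_force: [0.5, -0.5, -0.8]
finger_gap: 0.16
time: 10.4
ee_pos: [0.4048, -0.0386, 0.0903]
eef_rot: [-1.117, -1.342, 1.343]
wrist_force: [-0.1, -0.4, -1.5]
finger_gap: 0.161
{'time': 10.4, 'q': [-0.095, -0.056, -0.5414, 1.0856, -0.0001, -0.2778], 'ee_pos': [0.4048, -0.0386, 0.0903], 'eef_rot': [-1.1171, -1.3424, 1.3427], 'wrist_force': [-0.1397, -0.355, -1.4842], 'finger_gap': 0.161}
[[-0.182, -0.0, -0.983], [0.983, -0.0, -0.182], [-0.0, -1.0, 0.0]]
slide [ 0.03727747  0.03826471 -0.00199593] rot y 0.0008054193782300878
```

Move to standoff, then one look with the scene and wrist cameras together.

```bash
python3 -m inch '[{"slide":[0.013,0.01,0],"delta_rot":[0,0,0]},{"slide":[0.025,0.02,0],"delta_rot":[0,0,0]},{"slide":[0.037,0.03,-0.002],"delta_rot":[0,0,0]},{"slide":[0.037,0.038,-0.002],"delta_rot":[0,0,0]},{"slide":[0.037,0.038,-0.002],"delta_rot":[0,0,0]}]'
python3 -m inch '[{"slide":[0,0,0],"delta_rot":[0,0,0]},{"slide":[0,0,0],"delta_rot":[0,0,0]},{"slide":[0,0,0],"delta_rot":[0,0,0]},{"slide":[0,0,0],"delta_rot":[0,0,0]},{"slide":[0,0,0],"delta_rot":[0,0,0]}]'
python3 - <<'E'
from h import *
st()
S=r.read_state(); e=np.array(S["ee_pos"]); T=R.from_rotvec(S["eef_rot"]).as_matrix()
fw=-T[:,2]; tip=e+fw*.119; tip[2]=.052; l=tip-fw*.04
y=.182;Rz=np.array([[np.cos(y),-np.sin(y),0],[np.sin(y),np.cos(y),0],[0,0,1]])
c=np.array([.591,.0335,0]); Q=lambda *p:c+Rz@np.array(p)
P=[tip,l,Q(-.042,.023,.05),Q(-.042,-.023,.05),Q(-.029,.018,.065),Q(-.029,-.018,.065),Q(-.053,.048,.018),Q(-.053,-.048,.018)]
for n in("scene","side"):
  im=r.camera(n); p=proj(n,P); q=p.mean(0).astype(int); q0=np.clip(q-[50,50],0,None)
  im=cv2.resize(im[q0[1]:q0[1]+110,q0[0]:q0[0]+100],None,fx=4,fy=4,interpolation=cv2.INTER_CUBIC)[:,:,::-1].copy()
  print(n,q0,((p-q0)*4).round().tolist())
  for k in (p-q0)*4: cv2.circle(im,tuple(int(v) for v in k),3,(0,255,0),1)
  im_all=im if n=="scene" else np.hstack([im_all,im])
cv2.imwrite("pics/i.png",im_all)
E
```

```text
time: 10.82
ee_pos: [0.3988, -0.0015, 0.0508]
eef_rot: [-1.114, -1.342, 1.345]
wrist_force: [0.2, 0.2, -0.9]
finger_gap: 0.16
time: 11.23
ee_pos: [0.4001, -0.0014, 0.0527]
eef_rot: [-1.117, -1.344, 1.343]
wrist_force: [0.2, -0.6, -0.2]
finger_gap: 0.16
{'time': 11.2333, 'q': [-0.0035, -0.0427, -0.6163, 0.9964, -0.0, -0.1872], 'ee_pos': [0.4001, -0.0014, 0.0527], 'eef_rot': [-1.1173, -1.3437, 1.3429], 'wrist_force': [0.1806, -0.5861, -0.182], 'finger_gap': 0.1603}
[[-0.183, 0.001, -0.983], [0.983, -0.0, -0.183], [-0.0, -1.0, -0.001]]
scene [232 208] [[234.0, 205.0], [295.0, 225.0], [167.0, 214.0], [202.0, 167.0], [151.0, 183.0], [178.0, 147.0], [165.0, 285.0], [236.0, 187.0]]
side [202 153] [[173.0, 206.0], [111.0, 227.0], [206.0, 169.0], [240.0, 214.0], [228.0, 149.0], [256.0, 183.0], [174.0, 190.0], [244.0, 285.0]]
```

View pics/i.png

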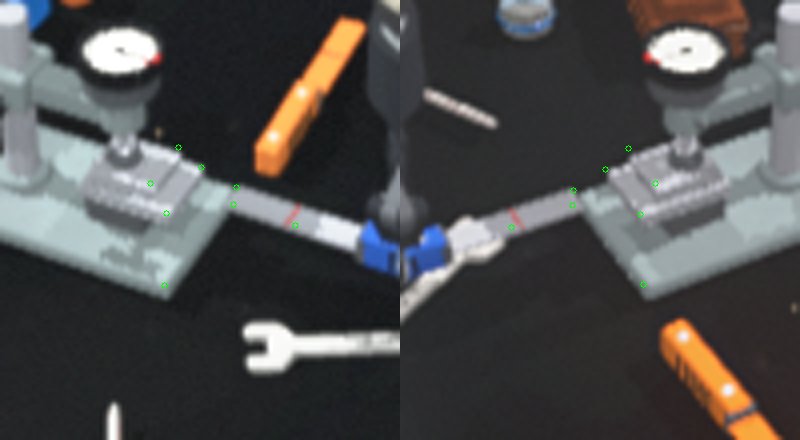

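The blade's tip is at about (233,196) in the scene half and (578,198) in the side half. It sits higher than drawn because I drew it at the wrong height (it's really at 57.6 mm). I'll enlarge to check the plates.

```bash
python3 - <<'E'
from h import *
S=r.read_state(); e=np.array(S["ee_pos"]); T=R.from_rotvec(S["eef_rot"]).as_matrix()
fw=-T[:,2]; tip=e+fw*.119; tip[2]=e[2]-.0061+.011; l=tip-fw*.04; lat=T[:,0]*.009
y=.182;Rz=np.array([[np.cos(y),-np.sin(y),0],[np.sin(y),np.cos(y),0],[0,0,1]])
c=np.array([.591,.0335,0]); Q=lambda *p:c+Rz@np.array(p)
P=[tip,l+lat,l-lat,Q(-.042,.023,.05),Q(-.042,-.023,.05),Q(-.029,.018,.06),Q(-.029,-.018,.06),Q(-.053,.048,.018),Q(-.053,-.048,.018),Q(0,0,.1455)]
out=[]
for n,q0 in(("scene",(240,212)),("side",(225,155))):
  im=r.camera(n); p=proj(n,P)
  im=cv2.resize(im[q0[1]:q0[1]+80,q0[0]:q0[0]+65],None,fx=6,fy=6,interpolation=cv2.INTER_CUBIC)[:,:,::-1].copy()
  for k in (p-q0)*6: cv2.circle(im,tuple(int(round(v)) for v in k),2,(0,255,0),-1)
  out.append(im); print(((p-q0)*6).round().tolist())
cv2.imwrite("pics/j.png",np.hstack(out))
E
```

```text
[[303.0, 273.0], [386.0, 318.0], [405.0, 290.0], [202.0, 297.0], [255.0, 227.0], [178.0, 260.0], [220.0, 206.0], [199.0, 404.0], [306.0, 257.0], [127.0, 45.0]]
[[120.0, 286.0], [18.0, 305.0], [37.0, 333.0], [171.0, 242.0], [223.0, 309.0], [204.0, 221.0], [246.0, 273.0], [123.0, 273.0], [228.0, 415.0], [290.0, 54.0]]
```

View pics/j.png

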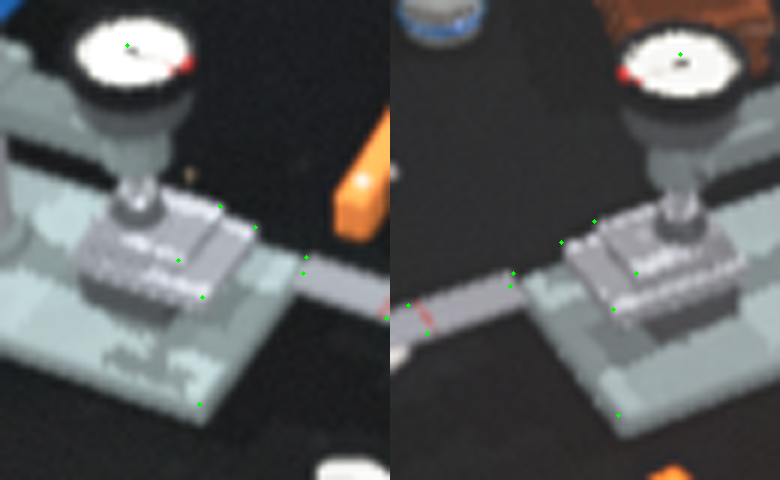

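Tip and plate agree with the predictions within about 2 mm, and the line sits about 2 mm further forward than drawn. Moving over the ledge, then lowering onto it and watching the force.

```bash
python3 -m inch '[{"slide":[0,0,-0.01],"delta_rot":[0,0,0]},{"slide":[0,0,-0.02],"delta_rot":[0,0,0]},{"slide":[0,0,-0.03],"delta_rot":[0,0,0]},{"slide":[0,0,-0.037],"delta_rot":[0,0,0]},{"slide":[0,0,-0.037],"delta_rot":[0,0,0]}]'
python3 -m inch '[{"slide":[0,0.001,0],"delta_rot":[0,0,0]},{"slide":[0,0.002,0],"delta_rot":[0,0,0]},{"slide":[0,0.003,0],"delta_rot":[0,0,0]},{"slide":[0,0.004,0],"delta_rot":[0,0,0]},{"slide":[0,0.004,0],"delta_rot":[0,0,0]}]'
for i in 1 2 3; do python3 -m inch '[{"slide":[0,0.0003,0],"delta_rot":[0,0,0]},{"slide":[0,0.0006,0],"delta_rot":[0,0,0]},{"slide":[0,0.001,0],"delta_rot":[0,0,0]},{"slide":[0,0.001,0],"delta_rot":[0,0,0]},{"slide":[0,0.001,0],"delta_rot":[0,0,0]}]'; done
python3 -c "
from h import *
st()"
```

```text
time: 11.85
ee_pos: [0.4382, 0.006, 0.0523]
eef_rot: [-1.117, -1.345, 1.344]
wrist_force: [-0.4, -0.1, -1.4]
finger_gap: 0.162
time: 12.27
ee_pos: [0.4357, 0.0056, 0.0481]
eef_rot: [-1.116, -1.343, 1.344]
wrist_force: [-0.0, 0.7, -0.5]
finger_gap: 0.163
time: 12.68
ee_pos: [0.4361, 0.0056, 0.0473]
eef_rot: [-1.117, -1.344, 1.344]
wrist_force: [-0.1, -0.3, -0.6]
finger_gap: 0.163
time: 13.1
ee_pos: [0.4361, 0.0056, 0.0463]
eef_rot: [-1.116, -1.344, 1.344]
wrist_force: [-0.3, 0.5, -1.1]
finger_gap: 0.164
time: 13.52
ee_pos: [0.4362, 0.0056, 0.0454]
eef_rot: [-1.117, -1.344, 1.343]
wrist_force: [-1.9, 0.6, 0.6]
finger_gap: 0.157
{'time': 13.5167, 'q': [0.0129, 0.0319, -0.5595, 0.9792, 0.0, -0.1713], 'ee_pos': [0.4362, 0.0056, 0.0454], 'eef_rot': [-1.1166, -1.3437, 1.3435], 'wrist_force': [-1.8685, 0.5953, 0.5982], 'finger_gap': 0.1567}
[[-0.183, 0.0, -0.983], [0.983, 0.0, -0.183], [-0.0, -1.0, -0.0]]
```

Contact with the plate shows at TCP z ≈ 45.5 mm. Now easing off 0.5 mm and sliding in.

```bash
python3 -m inch '[{"slide":[0,-0.0005,-0.003],"delta_rot":[0,0,0]},{"slide":[0,-0.0005,-0.006],"delta_rot":[0,0,0]},{"slide":[0,-0.0005,-0.009],"delta_rot":[0,0,0]},{"slide":[0,-0.0005,-0.012],"delta_rot":[0,0,0]},{"slide":[0,-0.0005,-0.012],"delta_rot":[0,0,0]}]'
for i in 1 2; do python3 -m inch '[{"slide":[0,0,-0.002],"delta_rot":[0,0,0]},{"slide":[0,0,-0.004],"delta_rot":[0,0,0]},{"slide":[0,0,-0.006],"delta_rot":[0,0,0]},{"slide":[0,0,-0.008],"delta_rot":[0,0,0]},{"slide":[0,0,-0.008],"delta_rot":[0,0,0]}]'; done
python3 - <<'E'
from h import *
st()
S=r.read_state(); d=np.array(S["ee_pos"])-[.591,.0335,0]; print("comp",R.from_euler("z",-.182).apply(d))
E
```

```text
time: 13.93
ee_pos: [0.4489, 0.008, 0.0459]
eef_rot: [-1.117, -1.344, 1.343]
wrist_force: [0.3, 0.9, 0.8]
finger_gap: 0.16
time: 14.35
ee_pos: [0.4538, 0.0091, 0.0453]
eef_rot: [-1.114, -1.34, 1.346]
wrist_force: [-8.2, -1.5, 5.4]
finger_gap: 0.158
time: 14.77
ee_pos: [0.4623, 0.0106, 0.0455]
eef_rot: [-1.114, -1.341, 1.345]
wrist_force: [-5.3, -1.5, 5.0]
finger_gap: 0.161
{'time': 14.7667, 'q': [0.0232, 0.0826, -0.5049, 0.9862, -0.0004, -0.1609], 'ee_pos': [0.4623, 0.0106, 0.0455], 'eef_rot': [-1.1145, -1.3412, 1.345], 'wrist_force': [-5.3066, -1.5243, 4.9604], 'finger_gap': 0.1611}
[[-0.183, -0.003, -0.983], [0.983, -0.0, -0.183], [0.0, -1.0, 0.003]]
comp [-0.1307199   0.0007684   0.04554271]
```

```bash
for i in 1 2; do python3 -m inch '[{"slide":[0,0,-0.003],"delta_rot":[0,0,0]},{"slide":[0,0,-0.006],"delta_rot":[0,0,0]},{"slide":[0,0,-0.009],"delta_rot":[0,0,0]},{"slide":[0,0,-0.0105],"delta_rot":[0,0,0]},{"slide":[0,0,-0.0105],"delta_rot":[0,0,0]}]'; done
python3 -m inch '[{"slide":[0,0,0],"delta_rot":[0,0,0]},{"slide":[0,0,0],"delta_rot":[0,0,0]},{"slide":[0,0,0],"delta_rot":[0,0,0]},{"slide":[0,0,0],"delta_rot":[0,0,0]},{"slide":[0,0,0],"delta_rot":[0,0,0]}]'
python3 - <<'E'
from h import *
st()
S=r.read_state(); d=np.array(S["ee_pos"])-[.591,.0335,0]; print("comp",R.from_euler("z",-.182).apply(d))
out=[]
for n,q0 in(("scene",(240,212)),("side",(225,155))):
  im=r.camera(n); 
  out.append(cv2.resize(im[q0[1]:q0[1]+80,q0[0]:q0[0]+65],None,fx=6,fy=6,interpolation=cv2.INTER_CUBIC)[:,:,::-1])
cv2.imwrite("pics/k.png",np.hstack(out))
E
```

```text
time: 15.18
ee_pos: [0.4727, 0.0125, 0.0456]
eef_rot: [-1.115, -1.341, 1.345]
wrist_force: [-7.1, -1.9, 6.8]
finger_gap: 0.157
time: 15.6
ee_pos: [0.4829, 0.0144, 0.0458]
eef_rot: [-1.115, -1.341, 1.345]
wrist_force: [-7.1, -0.9, 7.0]
finger_gap: 0.158
time: 16.02
ee_pos: [0.4829, 0.0144, 0.0459]
eef_rot: [-1.115, -1.342, 1.345]
wrist_force: [-6.6, -1.3, 6.8]
finger_gap: 0.163
{'time': 16.0167, 'q': [0.0301, 0.1195, -0.4625, 0.9912, -0.0004, -0.154], 'ee_pos': [0.4829, 0.0144, 0.0459], 'eef_rot': [-1.1149, -1.3415, 1.3449], 'wrist_force': [-6.6371, -1.2816, 6.7651], 'finger_gap': 0.1628}
[[-0.183, -0.002, -0.983], [0.983, -0.001, -0.183], [-0.0, -1.0, 0.002]]
comp [-0.10972844  0.00079447  0.04585034]
```

View pics/k.png

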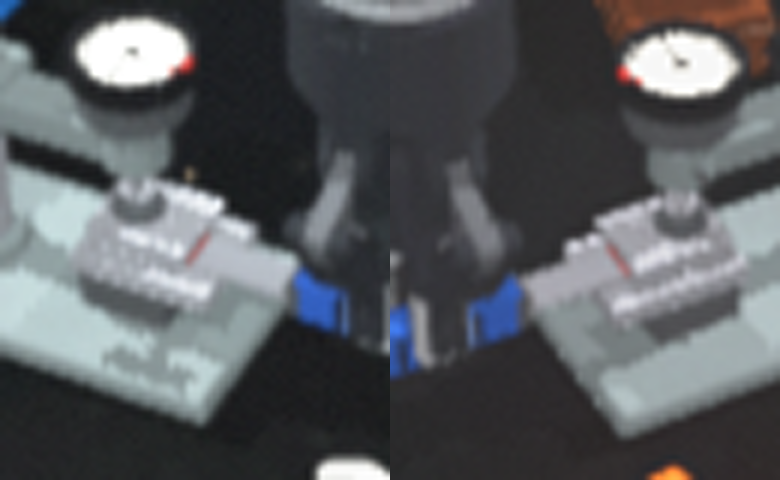

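The red line stands at the foot's front edge in both views (about (200,248) scene, (620,260) side) and the pointer has swung clockwise. The tool presses down about 7 N, so I'll ease that a little.

```bash
python3 -m inch '[{"slide":[0,-0.0002,0],"delta_rot":[0,0,0]},{"slide":[0,-0.0004,0],"delta_rot":[0,0,0]},{"slide":[0,-0.0006,0],"delta_rot":[0,0,0]},{"slide":[0,-0.0006,0],"delta_rot":[0,0,0]},{"slide":[0,-0.0006,0],"delta_rot":[0,0,0]}]'
python3 -m inch '[{"slide":[0,0,0],"delta_rot":[0,0,0]},{"slide":[0,0,0],"delta_rot":[0,0,0]},{"slide":[0,0,0],"delta_rot":[0,0,0]},{"slide":[0,0,0],"delta_rot":[0,0,0]},{"slide":[0,0,0],"delta_rot":[0,0,0]}]'
python3 -c "
from h import *
st()"
```

```text
time: 16.53
ee_pos: [0.4829, 0.0144, 0.0462]
eef_rot: [-1.115, -1.341, 1.345]
wrist_force: [-5.5, -1.6, 5.2]
finger_gap: 0.161
time: 16.95
ee_pos: [0.4829, 0.0144, 0.0462]
eef_rot: [-1.115, -1.341, 1.345]
wrist_force: [-4.2, -1.5, 3.8]
finger_gap: 0.16
{'time': 16.95, 'q': [0.0301, 0.1194, -0.4619, 0.9922, -0.0004, -0.154], 'ee_pos': [0.4829, 0.0144, 0.0462], 'eef_rot': [-1.1147, -1.3413, 1.345], 'wrist_force': [-4.1652, -1.4942, 3.8246], 'finger_gap': 0.1599}
[[-0.183, -0.003, -0.983], [0.983, -0.001, -0.183], [-0.0, -1.0, 0.003]]
```

```bash
python3 -c "
from h import *
print(r.close_job()); st()"
```

```text
the job is handed in; nothing more can be done
None
the job is handed in; nothing more can be done
```

I zeroed the bezel and handed in with the blade held still under the sprung foot, red line at the foot's front edge. The hand-in reported no verdict. It took about 17 s of the 64 s allowed.

- **Bezel:** I turned it about 0.70 rad clockwise and let go. The close-up afterwards showed the red mark in line with the pointer. It looked unchanged in the last pictures, with the blade in place.
- **Blade:** I gripped the handle at 90 N, laid the blade on the ledge until the wrist force showed contact, then slid it in. The push peaked at about 8 N.
- **Depth and lateral position:** in both side-on views the red line stands at the foot's front edge. By dead reckoning the line is within about 1 mm of that edge and about 1 mm off the foot's middle line. My position estimates for the comparator differed by about 2 mm.
- **Final forces:** the tool was level to 0.003 rad, pressing down with about 4 N and pushing forward with about 4 N, and it was still.
- **Foot lift:** the pointer swung clockwise by roughly what the 2.5 mm blade should give. I judged this by eye.

**What went wrong or was not checked:**
- One handle measurement was several mm off because the arm was still settling, so I repeated it before gripping.
- I did not measure the contact forces on the foot and plate or the blade's own tilt. I inferred them from the wrist force and tool pose.
- I did not check the other bench items afterwards. I planned the moves clear of them, and the force readings showed no unexpected contact.
- I viewed 11 pictures, one over the budget of 10.

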